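# Take up the reach tool and poise its hook in the bottle's mouth

### The arm

A 7-joint arm with a two-finger parallel gripper is mounted at the origin on the work surface. World frame = base frame: x ahead of the robot, y to its left, z up, the work surface at z = 0. Lengths are in m, angles in rad, forces in N, time in s.
With the tool pointing down it reaches from about 0.4 to 0.875 m from the base axis. Payload 6.5 kg.
Tool frame: the origin (TCP) lies on the centre line of the jaws, within the pads' length; the fingertips stand 14 mm ahead of it and the grasp point (between the pads) lies 5 mm behind it; z points along the fingers, x is the direction in which the jaws open and shut, and the axes are right-handed (so a half turn about z gives the same grasp; the last joint's range is limited). The gripper opens to 85 mm and grips with 20 to 120 N. Pads are 22 mm wide; open, the fingers measure 114 mm over their backs; the gripper's body (76 mm by 85 mm) begins 54 mm behind the grasp point. The pads swing forward as they close: fully open they stand 13 mm farther back than shut.
Start: joints at [-0.066, 0.536, -0.004, 1.538, 0.003, 1.067, -0.071], TCP at [0.65, 0, 0.245] pointing down, gripper open.
Joint ranges: [-2.7, 2.7], [-0.37, 2.16], [-1.27, 1.26], [0.24, 2.4], [-1.31, 4.45], [0.19, 1.91], [-2.76, 2.76]. Speed limits (rad/s): [2.39, 2.39, 3.14, 3.14, 3.14, 3.14, 3.14].

### API

Orientations are given as a rotation vector (axis times angle).
In Python, from bench import ctrl gives the robot as it stands. Calls block until the motion is done:
- ctrl.goto(position, orientation): joint-space move of the TCP to a pose.
- ctrl.movel(position, ori=None, max_speed=0.15): straight line of the TCP; ori=None keeps the orientation; max_speed is the mean speed in m/s.
- ctrl.set_joints(angles): joint-space move.
- ctrl.open_gripper() and ctrl.grab(effort=None): open the fingers fully, or close them until they stop; effort is the grip in N (None keeps the last).
- ctrl.pause(seconds).
- ctrl.ik(position, orientation): joint angles nearest the present ones, or None.
- ctrl.grab_frame(name): name is "scene" or "side" or "wrist"; returns the picture (420x560x3 uint8, blue, green, red); there is no depth.
- ctrl.camera_params(name): a dict with "fovy" (degrees; the focal length in pixels is half the picture's height over the tangent of half this angle, whatever the lens; pixels are square), "cx", "cy" (the principal point, pixels), "D" ([k1, k2, p1, p2, k3] as OpenCV has them; the pictures are not rectified), "pose" (4x4, takes a point from camera to world coordinates); the wrist camera has in their place "hand_eye" (4x4, takes a point from camera to tool coordinates, whose origin is the TCP and whose axes are the tool frame's). Camera axes: x right, y up, looking along -z (the intrinsics and any distortion apply to the point x, -y, -z); pixel columns grow to the right and rows downward; lengths in m; the calibration is good to about 2 mm. A picture is of the moment at which its call begins: read the wrist's pose just before it. camera_params takes no time and is no camera call.
A pose or a line that the arm cannot do raises ctrl.Unreachable and nothing moves.
- ctrl.close_job(): hands the job in, once; it reports no verdict.
Readings, each from a call of its own:
- ctrl.get_t(): time.
- ctrl.get_joint_positions(): joint angles.
- ctrl.get_dq(): joint speeds.
- ctrl.get_effort(): joint torques, N m.
- ctrl.get_tcp_pos(): TCP position.
- ctrl.get_tool_rot(): TCP orientation.
- ctrl.get_force(): force on the tool from outside, world axes, zero at the start.
- ctrl.get_wrist_torque(): the same for the moment, N m.
- ctrl.get_finger_gap(): opening from 0.0 (shut) to 1.0 (fully open).
Only numpy, scipy, OpenCV 4.12 (cv2) and the standard library are available. Lean on these libraries where they do the work, as an engineer would, in place of code of your own. Each camera call takes 0.05 s, during which the arm holds its last target. There are 200 camera calls.

### The job

Draw the green-handled hooked reach tool out of its bore in the slanted stand, turn it level and bring its hook just inside the open mouth of the bottle lying in the cradle, ready to raise the folded masts. Finish while still holding the tool there, steady, level, in line with the bottle's neck and clear of the glass. Do not knock the glass, and leave the black-handled tamper and everything else on the desk where it is.

Things in the scene. Friction and masses are not known exactly. Their poses are not given: they have to be found in the camera images.
- reach_tool: Hooked reach tool, 216 mm long, about 90 g, loose in either bore of the stand. Origin on its long axis, under the brass collar (30 mm wide, 4 thick) that rests on the stand's sloping face; +z runs from hook to handle butt and slopes up about 45 deg (may sag 4). Shank below: 20 mm thick to z = -33 mm, then a 4.4 mm rod to z = -120 mm. Draw it about 125 mm along its axis to free it.
- reach_tool_grip (a point): Middle of the green flat-sided handle, on the tool's axis, 50 mm above the tool's origin and about 140 mm above the desk while in the stand; same axes as the tool. Handle from z = 4 to 88 mm of the tool, butt rounded to 96 mm; 20 mm wide along x (x is level and across the slope while in the stand), 22 mm along y.
- hook_end (a point): Point on the tool's axis at the hook, 117 mm below the tool's origin (steel reaches 3 mm farther); same axes as the tool. The crook stands out 10 mm to -y: upward in the stand, and upward when the tool is levelled without rolling it.
- tool_stand: Fixed wooden tool stand, base 160 x 150 mm, origin under the middle of its base. Its block, 144 mm long (along x), has two bores 24 mm wide, 60 mm long and 90 mm apart, leaning 45 deg: they rise towards the stand's own +y. Highest wood 127 mm above the desk. The two tools may be in either bore.
- stand_bore_a (a point): Centre of the mouth of one bore, 105 mm above the desk, on the sloping face, at x = -45 mm, y = 45 mm of the stand; same axes as the stand.
- stand_bore_b (a point): Centre of the mouth of the other bore, at x = +45 mm, y = 45 mm of the stand, 105 mm above the desk.
- bottle: Fixed clear glass bottle, 246 mm long, 90 mm thick, lying level in a dark cradle (base 120 x 190 mm); a red ship with folded masts is inside. Origin on the desk under the bottle's axis, 130 mm behind the mouth; base from y = -115 to 75 mm. The axis runs along its own y, 115 mm above the desk; the mouth faces +y and the neck (51 to 57 mm thick outside) sticks out past the cradle.
- bottle_mouth (a point): Centre of the open mouth, in the plane of the rim, on the bottle's axis, 115 mm above the desk. +y points out of the mouth along the axis, z up. The bore is 42 mm wide or more over the first 55 mm.
- tamper: Tamper in the stand's other bore: the same handle and size as the reach tool but black, with a straight rod and a small brass foot. Origin and axes as the reach tool. Leave alone.
- tugboat: Red model tugboat, 120 x 46 x 98 mm, origin under its middle. Leave alone.
- bell: Bronze ship's bell, 84 mm across, 83 mm high, origin under its middle. Leave alone.
- globe: Small glass globe on a turned foot, 68 mm across, 88 mm high, origin under its middle. Leave alone.
- sanding_block: Boxwood sanding block 90 x 46 x 30 mm, origin under its middle. Leave alone.
- brush_jar: White jar with brushes, 66 mm across, 147 mm high, origin under its middle. Leave alone.
- putty_tin: Tin with yellow lid, 67 mm across, 46 mm high, origin under its middle. Leave alone.
Mind the look-alikes: they are no part of the job. What is shaped like the reach_tool but brown is not meant.

How it is judged:
By the outcome, as a careful person would: the job done as asked, in the order asked, and still so for the second after the job is handed in, while the arm keeps its last pose, push and grip.
It also fails if it takes over 40 s, if anything falls off the work surface, if the arm or the gripper's body presses on something with over 40 N, if the wrist force passes 120 N, or if a joint passes its speed limit or range.

## Working session

There is one attempt and no reset: what is moved stays moved. The work goes in short steps, each a Python script; the robot and the scene stay as the last script left them, time stands still between calls to the robot, and variables do not carry over. Pictures are saved under pics/ and viewed, about 8 in all and at most 12, crops included, and the job is handed in when it is done.

```bash
mkdir -p pics; ls; python3 - <<'E'
from bench import ctrl
import cv2, numpy as np
for n in("scene","side"):
    cv2.imwrite(f"pics/{n}0.png",ctrl.grab_frame(n)); p=ctrl.camera_params(n); print(n,{k:(np.round(v,3).tolist()) for k,v in p.items()})
cv2.imwrite("pics/wrist0.png",ctrl.grab_frame("wrist"));print({k:(np.round(v,4).tolist()) for k,v in ctrl.camera_params("wrist").items()}, ctrl.get_tool_rot(),ctrl.get_t())
E
```

```text
pics
scene {'fovy': 53.054, 'cx': 279.486, 'cy': 211.829, 'D': [-0.03, 0.0, 0.0, 0.0, 0.0], 'pose': [[0.41, -0.672, 0.617, 1.197], [0.912, 0.296, -0.284, -0.205], [0.008, 0.679, 0.734, 0.913], [0.0, 0.0, 0.0, 1.0]]}
side {'fovy': 52.26, 'cx': 285.284, 'cy': 212.292, 'D': [-0.075, 0.0, 0.0, 0.0, 0.0], 'pose': [[-0.784, 0.432, -0.446, 0.023], [-0.621, -0.545, 0.564, 0.737], [0.001, 0.719, 0.695, 0.9], [0.0, 0.0, 0.0, 1.0]]}
{'fovy': 63.5774, 'cx': 285.5644, 'cy': 209.6205, 'D': [-0.0566, 0.0, 0.0, 0.0, 0.0], 'hand_eye': [[1.0, -0.0006, -0.0017, -0.0009], [-0.0011, -0.9565, -0.2919, -0.0742], [-0.0014, 0.2919, -0.9565, -0.1292], [0.0, 0.0, 0.0, 1.0]]} [ 3.14148022e+00  7.47759815e-05 -2.10360684e-03] 0.15
```

View pics/scene0.png

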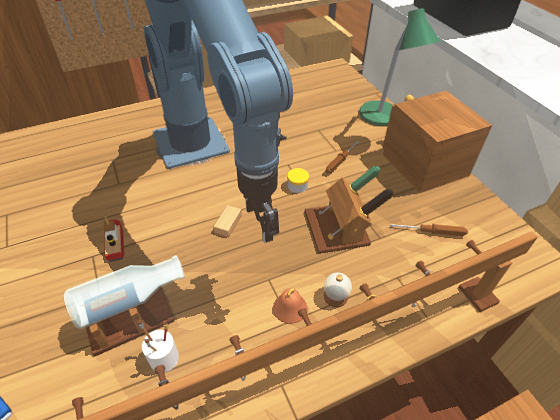

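View pics/side0.png

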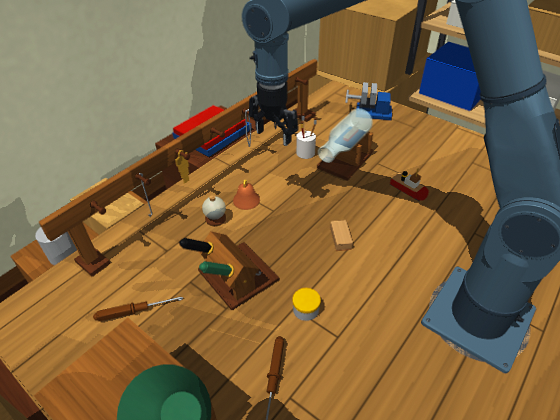

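The scene view shows the green handle at about (366,180) and the bottle mouth near (180,268). In the side view the handle is at about (216,268) and the mouth near (326,153). I'll enlarge both.

```bash
cat > h.py <<'E'
import numpy as np, cv2
from bench import ctrl
def K(p,h=420):
    f=h/2/np.tan(np.radians(p["fovy"])/2); return np.array([[f,0,p["cx"]],[0,f,p["cy"]],[0,0,1.]])
def campose(n,T=None):
    p=ctrl.camera_params(n); P=np.array(p["pose"]) if "pose" in p else T@np.array(p["hand_eye"]); return p,P
def ray(n,uv,T=None):
    p,P=campose(n,T); q=cv2.undistortPoints(np.array([[uv]],float),K(p),np.array(p["D"]))[0,0]
    d=P[:3,:3]@np.array([q[0],-q[1],-1]); return P[:3,3],d/np.linalg.norm(d)
def plane(n,uv,z,T=None):
    o,d=ray(n,uv,T); return o+d*(z-o[2])/d[2]
def tri(*rs):
    A=sum(np.eye(3)-np.outer(d,d) for o,d in rs); b=sum((np.eye(3)-np.outer(d,d))@o for o,d in rs)
    x=np.linalg.solve(A,b); return x,[np.linalg.norm(np.cross(x-o,d)) for o,d in rs]
def proj(n,X,T=None):
    p,P=campose(n,T); c=(np.atleast_2d(X)-P[:3,3])@P[:3,:3]; c=c*[1,-1,-1]
    return cv2.projectPoints(c.reshape(-1,1,3),np.zeros(3),np.zeros(3),K(p),np.array(p["D"]))[0][:,0]
def tcp():
    T=np.eye(4); T[:3,:3]=cv2.Rodrigues(np.array(ctrl.get_tool_rot(),float))[0]; T[:3,3]=ctrl.get_tcp_pos(); return T
def rv(R): return cv2.Rodrigues(np.array(R,float))[0][:,0]
E
python3 - <<'E'
from h import *
S=cv2.imread("pics/scene0.png");D=cv2.imread("pics/side0.png")
rois={"scene":(S,(340,150,60,60)),"side":(D,(190,250,60,35))}
for n,(im,(x,y,w,h)) in rois.items():
    hsv=cv2.cvtColor(im,cv2.COLOR_BGR2HSV)[y:y+h,x:x+w]
    m=cv2.inRange(hsv,(60,90,30),(95,255,255)); pts=np.argwhere(m)[:,::-1]+[x,y]
    c=pts.mean(0); _,_,V=np.linalg.svd(pts-c,full_matrices=False); s=(pts-c)@V[0]
    print(n,len(pts),c,V[0],c+V[0]*s.min(),c+V[0]*s.max(),cv2.minAreaRect(pts.astype(np.float32)))
c=lambda im,x,y,w,h:cv2.resize(im[y:y+h,x:x+w],(400,300),interpolation=cv2.INTER_CUBIC)
cv2.imwrite("pics/crop1.png",np.vstack([np.hstack([c(S,300,150,100,75+0),c(D,170,225,120,90)]),np.hstack([c(S,60,250,140,105),c(D,300,100,100,75)])]))
E
```

```text
scene 32 [369.15625 171.875  ] [-0.84955896  0.52749368] [377.72389805 166.5553219 ] [350.17017109 183.66351273] ((363.9104309082031, 174.93870544433594), (5.050686836242676, 32.34381866455078), 60.945396423339844)
side 301 [214.73421927 268.03654485] [0.99106047 0.13341347] [199.14300298 265.93770397] [229.98789167 270.08994663] ((214.5670623779297, 267.8963623046875), (31.141695022583008, 10.711859703063965), 6.34019136428833)
```

View pics/crop1.png

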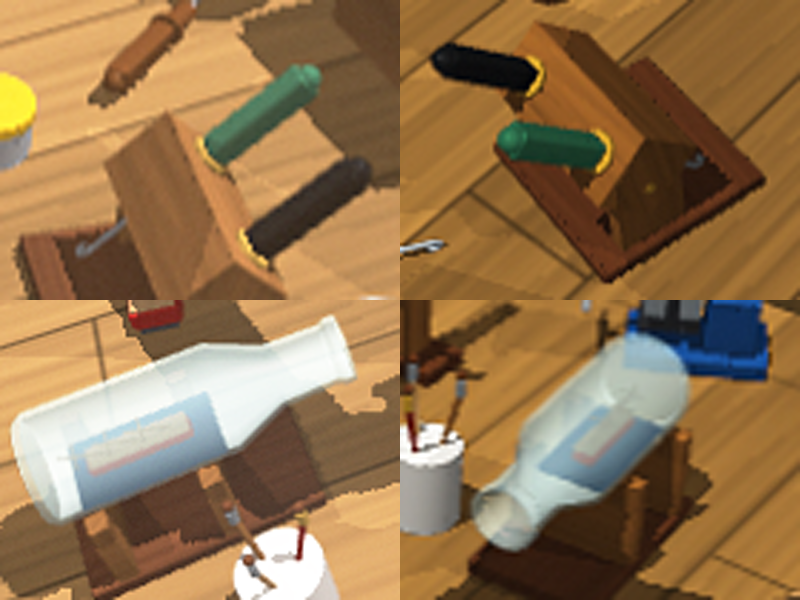

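Crop readings, in original pixels:

| Point | Scene | Side |
|---|---|---|
| Handle butt | (379.5,168.5) | (200,266.4) |
| Collar | (354,189.5) | (230.6,270) |
| Mouth centre | (180,267.2) | (325.5,155) |
| Bottle base | (74.7,308.8) | (362.5,117) |

The reach tool sits in the bore nearer the robot, and the hook is clear beneath the block.

```bash
python3 - <<'E'
from h import *
for nm,a,b in [("butt",(379.5,168.5),(200,266.4)),("collar",(354,189.5),(230.6,270)),("bl_butt",(300+352/4,150+170/4),(170+438/3.333,225+60/3.333)),("bl_col",(300+255/4,150+248/4),(170+535/3.333,225+75/3.333)),("mouth",(180,267.2),(325.5,155)),("bbase",(74.7,308.8),(362.5,117))]:
    x,e=tri(ray("scene",a),ray("side",b)); print(nm,x.round(4),np.round(e,4))
for n,m,b in [("scene",(180,267.2),(74.7,308.8)),("side",(325.5,155),(362.5,117))]:
    M=plane(n,m,.115);B=plane(n,b,.115); print(n,M.round(4),B.round(4),np.linalg.norm(M-B), np.degrees(np.arctan2(*(M-B)[1::-1])))
# stand base corners at z~0.0?: crop pixels
E
```

```text
butt [0.5334 0.3935 0.1684] [0.0013 0.0013]
collar [0.5177 0.3286 0.1027] [0.0059 0.0059]
bl_butt [0.5016 0.2907 0.1593] [0.1359 0.1359]
bl_col [0.4736 0.2325 0.1032] [0.1507 0.1507]
mouth [ 0.589  -0.1767  0.1123] [0.0007 0.0007]
bbase [ 0.6063 -0.4147  0.123 ] [0.0066 0.0066]
scene [ 0.5916 -0.1763  0.115 ] [ 0.6066 -0.4116  0.115 ] 0.23575467131122724 93.63842353686742
side [ 0.5869 -0.1744  0.115 ] [ 0.6116 -0.4364  0.115 ] 0.2632310275909764 95.38476868113884
```

```bash
cat >> h.py <<'E'
def toolR(th,pitch):  # gripper R for tool axis with heading th, pitch (deg) of tool +z
    t,p=np.radians([th,pitch]); z=np.array([np.cos(t)*np.cos(p),np.sin(t)*np.cos(p),np.sin(p)]); x=np.array([np.sin(t),-np.cos(t),0]); y=np.cross(z,x)
    return np.column_stack([x,-z,y]), z, y   # gripper axes x,-z,y ; tool z, tool y
E
python3 - <<'E'
from h import *
for nm,a,b in [("bl_butt",(388,192.5),(181.4,243)),("bl_col",(363.75,212),(210.5,247.5)),("hook",(320.5,212),(170+295/3.333,225+160/3.333))]:
    x,e=tri(ray("scene",a),ray("side",b)); print(nm,x.round(4),np.round(e,4))
th=76.4; R,z,y=toolR(th,44); g=np.array([.515,.327,.105])+.05*z; print("grip",g)
q=None
for d in (-.10,0.005): 
    q=ctrl.ik(g+d*y,rv(R)); print(d,q)
q=ctrl.ik(g+.14*z,rv(R)); print(q)
R2,z2,y2=toolR(94.5,0); print(ctrl.ik(np.array([.589,-.176,.115])+.152*z2,rv(R2)))
T0=tcp()
if True:
    # bottle look from above on the way: TCP above, pointing down, camera looks to -y
    ctrl.goto([.585,-.02,.30],rv(R2)); T=tcp(); im=ctrl.grab_frame("wrist"); cv2.imwrite("pics/w1.png",im); np.save("w1.npy",T)
    print(proj("wrist",[[.589,-.176,.115]],T))
    ctrl.goto(g-.10*y,rv(R)); T=tcp(); im2=ctrl.grab_frame("wrist"); cv2.imwrite("pics/w2.png",im2); np.save("w2.npy",T)
    print(proj("wrist",[g,g-.05*z,g+.046*z],T), ctrl.get_t())
    cv2.imwrite("pics/w12.png",cv2.resize(np.hstack([im,im2]),(800,300),interpolation=cv2.INTER_AREA))
E
```

```text
bl_butt [0.6182 0.3681 0.1642] [0.0021 0.0021]
bl_col [0.6035 0.308  0.1041] [0.0045 0.0045]
hook [0.4986 0.2468 0.026 ] [0.0003 0.0003]
grip [0.52345735 0.36195851 0.13973292]
-0.1 [ 0.20633695  0.48303048 -0.57433732  2.08962861 -1.07711016  0.46012943
  0.4466222 ]
0.005 [ 0.13970419  0.71856019 -0.68253651  2.02554273 -1.2164027   0.22103535
  0.61371032]
[-0.12665414  0.56140368 -0.54051048  1.85537123 -0.84890644  0.34213437
 -0.00801075]
[-0.01573377  0.58524148 -0.02640853  1.82582531  0.02185502  0.73080514
  0.02451568]
[[278.12029266 326.48812733]]
[[285.1180346  215.90697656]
 [285.0173292  278.80134667]
 [285.22398375 150.85964872]] 1.95
```

View pics/w12.png

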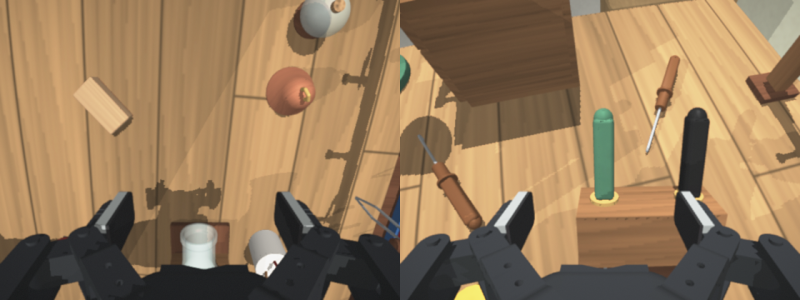

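The left half shows the mouth ring at about full-res (277,325), where I predicted it. The right half shows the green handle centred between the jaws. Next I'll refine both.

```bash
python3 - <<'E'
from h import *
im=cv2.imread("pics/w2.png"); T=np.load("w2.npy")
hsv=cv2.cvtColor(im,cv2.COLOR_BGR2HSV); m=cv2.inRange(hsv,(60,60,30),(95,255,255)); m[:,:200]=0;m[:,360:]=0
n,l,st,c=cv2.connectedComponentsWithStats(m); k=1+st[1:,4].argmax(); print(st[k],c[k])
for v in range(st[k][1],st[k][1]+st[k][3],12):
    u=np.where(l[v]==k)[0]; print(v,u.min(),u.max(),end=" | ")
yb=cv2.inRange(hsv,(20,110,120),(35,255,255)); yb[:,:250]=0; yb[:,320:]=0; yb[:240]=0;yb[300:]=0
p=np.argwhere(yb); print("\ncollar",p.min(0),p.max(0))
im1=cv2.imread("pics/w1.png")
cv2.imwrite("pics/c2.png",np.hstack([cv2.resize(im1[290:390,230:330],(400,400),interpolation=cv2.INTER_CUBIC),cv2.resize(im[240:300,250:310],(400,400),interpolation=cv2.INTER_CUBIC)]))
E
```

```text
[ 271  152   28  127 3283] [284.99116662 215.35577216]
152 282 287 | 164 272 296 | 176 271 298 | 188 271 298 | 200 272 298 | 212 272 298 | 224 272 298 | 236 273 298 | 248 273 298 | 260 273 298 | 272 274 298 | 
collar [269 266] [285 305]
```

View pics/c2.png

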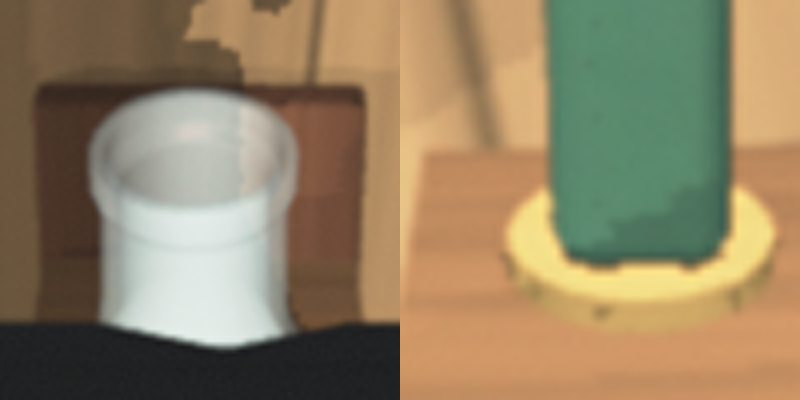

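Both refinements agree with the estimate: handle centreline u≈285.3, heading about 77°, and rim centre near (278.7,329.6). Now I'll grasp, draw 38 mm and check the hook.

```bash
python3 - <<'E'
from h import *
T1=np.load("w1.npy")
print("mouth",tri(ray("scene",(180,267.2)),ray("side",(325.5,155)),ray("wrist",(278.7,329.6),T1)))
th,pi_=76.9,44; R,z,y=toolR(th,pi_); g=np.array([.5234,.3620,.1397])
f0=np.array(ctrl.get_force())
ctrl.movel(g-.06*y,rv(R)); ctrl.movel(g+.004*y,max_speed=.08); print("at",ctrl.get_tcp_pos()-g,np.array(ctrl.get_force())-f0)
ctrl.grab(60); print("gap",ctrl.get_finger_gap(),np.array(ctrl.get_force())-f0,np.array(ctrl.get_wrist_torque()))
b=toolR(th,45)[1]; p=np.array(ctrl.get_tcp_pos())
for s in (.01,.025,.038):
    ctrl.movel(p+s*b,max_speed=.06); print(s,(np.array(ctrl.get_force())-f0).round(1),np.round(ctrl.get_wrist_torque(),2))
S=ctrl.grab_frame("scene");D=ctrl.grab_frame("side");cv2.imwrite("pics/scene3.png",S);cv2.imwrite("pics/side3.png",D)
T=tcp();np.save("w3.npy",T);gg=T[:3,3]-.004*T[:3,2]; print(ctrl.get_t(),gg)
for pp in(41,44,47):
    zz=toolR(th,pp)[1]; print(pp,proj("scene",gg-.167*zz),proj("side",gg-.167*zz))
c=lambda im,x,y,w,h:cv2.resize(im[y:y+h,x:x+w],(400,300),interpolation=cv2.INTER_CUBIC)
cv2.imwrite("pics/crop3.png",np.vstack([np.hstack([c(S,300,150,100,75),c(D,180,220,100,75)]),np.hstack([c(S,310,185,48,36),c(D,235,250,48,36)])]))
E
```

```text
mouth (array([ 0.58956925, -0.17779022,  0.11342404]), [np.float64(0.0016663274780531617), np.float64(0.0013764517801735986), np.float64(0.002397548111168201)])
at [ 0.00083229  0.00242392 -0.00271939] [ 0.49572899  0.21015785 -0.6578825 ]
gap 0.21947701499619973 [-1.43451541 -1.48863222  2.54925819] [-0.71638709  0.2579289   0.01902938]
0.01 [-0.5 -0.6  0.9] [-0.68  0.18 -0.03]
0.025 [-1.6  0.   0.1] [-0.77  0.19 -0.08]
0.038 [-0.7 -0.7 -0.3] [-0.82  0.2   0.02]
5.1167 [0.52936084 0.38759491 0.16607277]
41 [[327.23860127 203.29044444]] [[252.45473667 269.51265476]]
44 [[329.03305384 204.58625338]] [[250.66569457 272.28215919]]
47 [[330.93261235 205.77796655]] [[248.76842028 275.02758789]]
```

View pics/crop3.png

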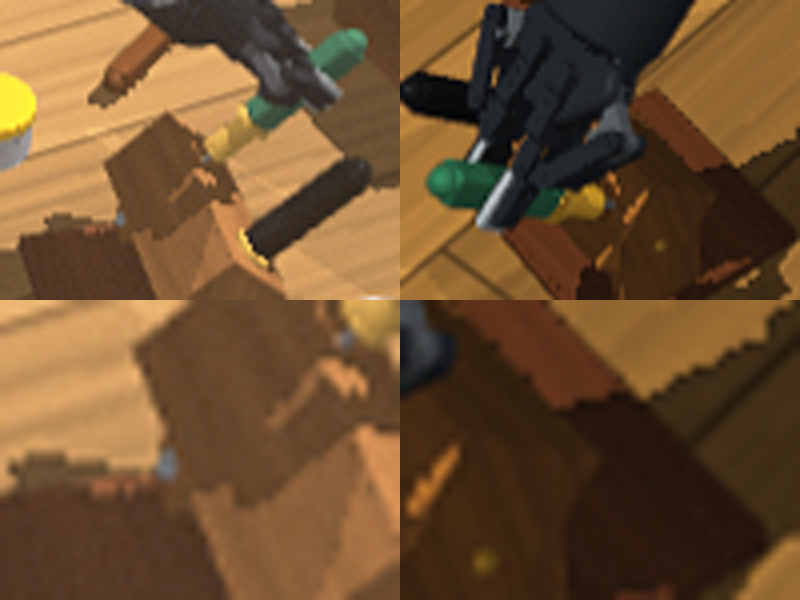

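The tool is held and the shank is clear of the bore. The hook shows at scene (330,204.6), consistent with a pitch of 44–45°. I'll keep drawing with a force guard.

```bash
python3 - <<'E'
from h import *
T=np.load("w3.npy"); b=toolR(76.9,45)[1]; p=T[:3,3]; f0=np.array(ctrl.get_force()); t0=np.array(ctrl.get_wrist_torque())
for s in np.arange(.01,.1001,.01):
    ctrl.movel(p+s*b,max_speed=.06); f=np.array(ctrl.get_force())-f0; t=np.array(ctrl.get_wrist_torque())-t0
    print(round(s+.038,3),f.round(1),t.round(2))
    if np.linalg.norm(f)>5 or np.linalg.norm(t)>.5: print("STOP"); break
S=ctrl.grab_frame("scene");D=ctrl.grab_frame("side");cv2.imwrite("pics/scene4.png",S);cv2.imwrite("pics/side4.png",D)
print(ctrl.get_t(),ctrl.get_tcp_pos(),ctrl.get_finger_gap())
E
```

```text
0.048 [ 0.6 -0.6  0.3] [-0.08  0.05 -0.02]
0.058 [-0.4  0.2  0.1] [-0.02  0.02  0.08]
0.068 [ 1.3 -0.1 -0.4] [-0.06 -0.04  0.05]
0.078 [ 1.1  0.3 -0.4] [-0.03  0.01  0.04]
0.088 [ 0.3  0.3 -1.6] [-0.04  0.01  0.04]
0.098 [1.1 0.5 0. ] [-0.04  0.02  0.02]
0.108 [ 0.5 -0.8  0. ] [-0.02  0.01  0.06]
0.118 [0.5 0.7 0.3] [-0.07 -0.02 -0.01]
0.128 [ 0.1 -0.3  0.3] [-0.09  0.08  0.09]
0.138 [ 0.4 -0.2 -0.5] [-0.05 -0.04  0.02]
8.3667 [0.54592694 0.45882766 0.23352254] 0.22431770206530688
```

The tool came free with no contact. Next I'll lift it, level it and bring it to a pose in line with the neck, well short of the mouth.

```bash
python3 - <<'E'
from h import *
b=toolR(76.9,45)[1]; p=np.array(ctrl.get_tcp_pos())
ctrl.movel(p+.03*b+[0,0,.07],max_speed=.15)
R2,z2,y2=toolR(94.5,0); M=np.array([.5895,-.1775,.115])
top=M+.262*z2+[0,0,.19]
ctrl.goto(top,rv(R2)); print(ctrl.get_t())
ctrl.movel(M+.262*z2+[0,0,-.004],max_speed=.15)
ctrl.pause(.2);T=tcp();np.save("w5.npy",T);g=T[:3,3]-.004*T[:3,2]
S=ctrl.grab_frame("scene");D=ctrl.grab_frame("side");W=ctrl.grab_frame("wrist")
for n,i in(("scene",S),("side",D),("wrist",W)):cv2.imwrite(f"pics/{n}5.png",i)
X=[g-.167*z2,g-.09*z2,g+.046*z2,M,M-.24*z2]
print(ctrl.get_t(),g,M+.262*z2);print(proj("scene",X).round(1).tolist(),proj("side",X).round(1).tolist(),proj("wrist",X,T).round(1).tolist())
c=lambda im,x,y,w,h:cv2.resize(im[y:y+h,x:x+w],(400,300),interpolation=cv2.INTER_CUBIC)
cv2.imwrite("pics/crop5.png",np.vstack([np.hstack([c(S,160,190,120,90),c(D,240,110,120,90)]),np.hstack([cv2.resize(W,(400,300)),c(W,225,240,120,90)])]))
E
```

```text
10.6
12.3917 [0.56932549 0.08380553 0.11559854] [0.56894372 0.08369234 0.115     ]
[[217.4, 251.1], [246.6, 239.1], [294.9, 219.4], [179.3, 266.7], [72.3, 310.3]] [[309.1, 170.0], [294.8, 184.0], [266.8, 211.7], [325.4, 154.2], [360.4, 119.7]] [[286.3, 535.3], [286.6, 446.1], [287.4, 184.5], [285.5, 609.1], [285.3, 705.2]]
```

View pics/crop5.png

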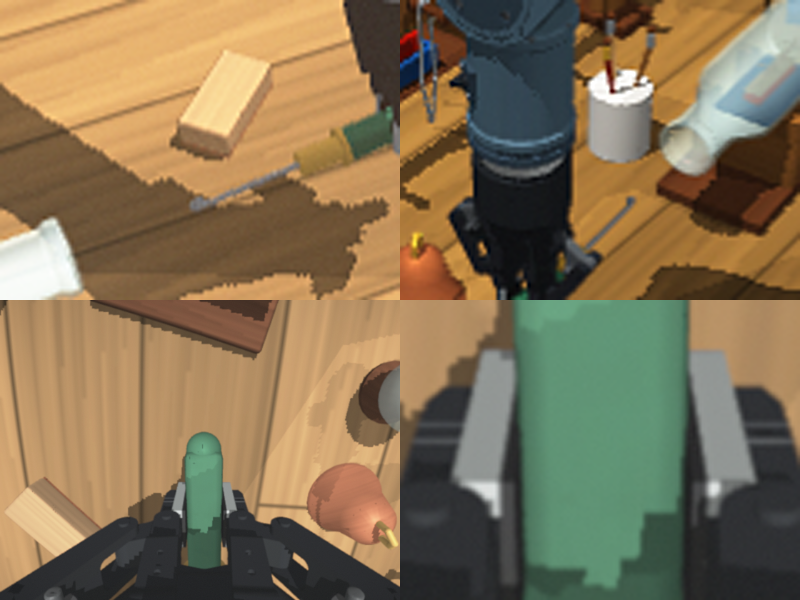

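The hook end shows at scene (217.9,251.2) and side (309.6,170.0), within 1 px of the prediction, so the tool is nearly level. Next I'll fit the rod line in both views.

```bash
python3 - <<'E'
from h import *
T=np.load("w5.npy");g=T[:3,3]-.004*T[:3,2]; z2=toolR(94.5,0)[1]
N=[];panels=[]
for n,(x,y,w,h),ex in(("scene",(210,230,48,36),9),("side",(280,160,48,36),9)):
    im=cv2.imread(f"pics/{n}5.png"); c=im[y:y+h,x:x+w].astype(int)
    m=(c[...,2]-c[...,0]<12)&(c.sum(2)>150)
    # perpendicular samples near predicted line
    a=proj(n,[g-.117*z2,g-.1*z2,g-.155*z2])
    d=(a[2]-a[1])/np.linalg.norm(a[2]-a[1]); nn=np.array([-d[1],d[0]]); L=np.linalg.norm(a[2]-a[1]); P=[]
    pts=np.argwhere(m)[:,::-1]+[x,y]; s=(pts-a[1])@d; o=(pts-a[1])@nn
    k=(s>0)&(s<L)&(abs(o)<5)
    print(n,k.sum(),"slope px offsets at ends",np.polyval(np.polyfit(s[k],o[k],1),[0,L]).round(2),"max s",s[(abs(o)<6)].max().round(1),L.round(1))
    e=[a[1]+d*t+nn*v for t,v in zip([0,L],np.polyval(np.polyfit(s[k],o[k],1),[0,L]))]
    r=[ray(n,q)[1] for q in e]; nv=np.cross(*r); N.append((nv/np.linalg.norm(nv),ray(n,e[0])[0]))
    panels.append(cv2.resize(im[y:y+h,x:x+w],(400,300),interpolation=cv2.INTER_NEAREST)); mm=(m*255).astype(np.uint8)
    panels.append(cv2.cvtColor(cv2.resize(mm,(400,300),interpolation=cv2.INTER_NEAREST),cv2.COLOR_GRAY2BGR))
d=np.cross(N[0][0],N[1][0]); d/=np.linalg.norm(d); d*=np.sign(d[1])
print("rod dir heading",np.degrees(np.arctan2(d[1],d[0])),"pitch",np.degrees(np.arcsin(d[2])))
A=np.array([N[0][0],N[1][0],z2]); q=g-.12*z2; print("offset at z=-.07:",np.linalg.solve(A,[N[0][0]@N[0][1],N[1][0]@N[1][1],z2@q])-q)
cv2.imwrite("pics/crop5b.png",np.vstack([np.hstack(panels[:2]),np.hstack(panels[2:])]))
E
```

```text
scene 9 slope px offsets at ends [-0.96 -1.45] max s 28.3 22.5
side 11 slope px offsets at ends [0.37 0.86] max s 36.4 14.3
rod dir heading 94.23240238780612 pitch 2.3164911895754576
offset at z=-.07: [ 5.96970767e-04  4.69826183e-05 -3.79327159e-03]
```

View pics/crop5b.png

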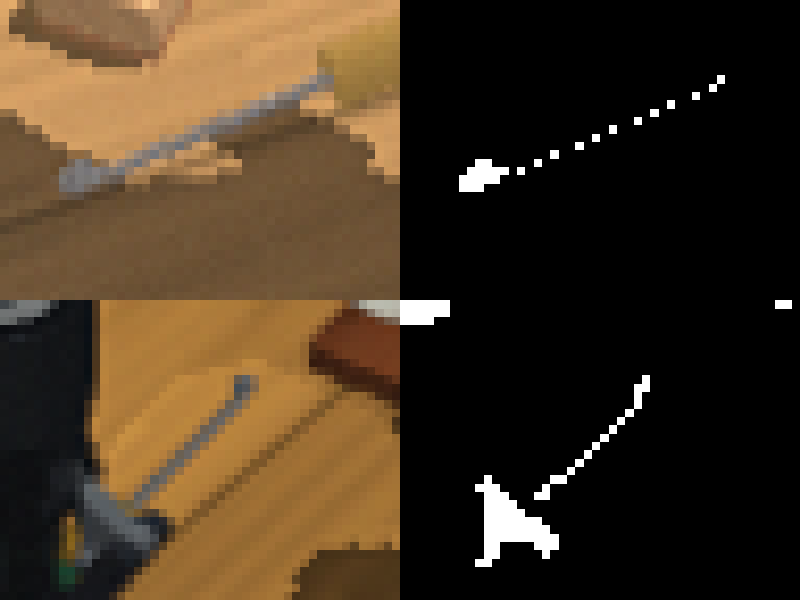

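The rod fit gives the tool about 2° hook-low in the grip, with the hook end about 5 mm low and the heading right. I'll correct the pitch by 2°, re-measure, and stop 20 mm outside the mouth.

```bash
cat >> h.py <<'E'
M=np.array([.5895,-.1775,.115]); ZB=toolR(94.5,0)[1]
def rod(tag,g):
    N=[]
    for n in("scene","side"):
        im=ctrl.grab_frame(n); cv2.imwrite(f"pics/{n}{tag}.png",im); c=im.astype(int)
        m=(c[...,2]-c[...,0]<12)&(c.sum(2)>150); a=proj(n,[g-.1*ZB,g-.155*ZB]); d=a[1]-a[0]; L=np.linalg.norm(d); d/=L; nn=np.array([-d[1],d[0]])
        pts=np.argwhere(m)[:,::-1]; s=(pts-a[0])@d; o=(pts-a[0])@nn; k=(s>0)&(s<L)&(abs(o)<4)
        f=np.polyfit(s[k],o[k],1); e=[a[0]+d*t+nn*np.polyval(f,t) for t in(0,L)]
        nv=np.cross(ray(n,e[0])[1],ray(n,e[1])[1]); N.append((nv/np.linalg.norm(nv),ray(n,e[0])[0]))
    d=np.cross(N[0][0],N[1][0]); d/=np.linalg.norm(d); d*=np.sign(d[1]); q=g-.12*ZB
    x=np.linalg.solve(np.array([N[0][0],N[1][0],ZB]),[N[0][0]@N[0][1],N[1][0]@N[1][1],ZB@q])
    print("heading %.2f pitch %.2f"%(np.degrees(np.arctan2(d[1],d[0])),np.degrees(np.arcsin(d[2]))),"off",(x-q).round(4))
E
python3 - <<'E'
from h import *
R,zg,yg=toolR(94.5,-2)
go=lambda dist,sp:ctrl.movel(M+dist*ZB+.004*yg,rv(R),max_speed=sp)
go(.262,.05); ctrl.pause(.2); rod("6",M+.262*ZB)
go(.187,.08); ctrl.pause(.2); rod("7",M+.187*ZB); print(ctrl.get_t(),np.array(ctrl.get_tcp_pos())-M-.187*ZB-.004*yg)
S=cv2.imread("pics/scene7.png");D=cv2.imread("pics/side7.png")
print(proj("scene",[M,M+.02*ZB]),proj("side",[M,M+.02*ZB]))
c=lambda im,x,y,w,h:cv2.resize(im[y:y+h,x:x+w],(400,400),interpolation=cv2.INTER_CUBIC)
cv2.imwrite("pics/crop7.png",np.hstack([c(S,150,230,70,70),c(D,290,125,60,60)]))
E
```

```text
heading 93.93 pitch -1.44 off [0.0005 0.     0.0002]
heading 93.56 pitch -2.05 off [0.0006 0.     0.0008]
14.3333 [-4.42957346e-06  3.79861805e-04 -2.20698448e-05]
[[179.26686743 266.6695794 ]
 [187.47025057 263.31975831]] [[325.37686743 154.20478764]
 [322.09509907 157.4440546 ]]
```

View pics/crop7.png

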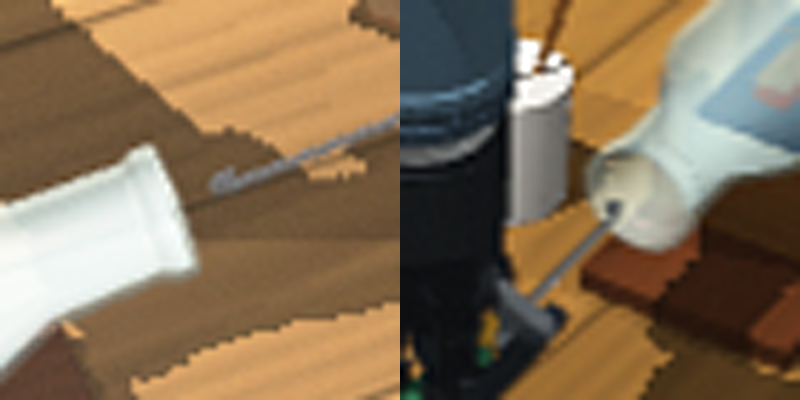

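The hook is up, 20 mm outside the mouth and aimed at the rim centre in both views (scene about (180,266), side about (326,155)). I'll ease it 15 mm inside.

```bash
python3 - <<'E'
from h import *
R,zg,yg=toolR(94.4,-1.7); f0=np.array(ctrl.get_force())
for d in(.178,.17,.161,.152):
    ctrl.movel(M+d*ZB+.004*yg,rv(R),max_speed=.03); f=np.array(ctrl.get_force())-f0; print(d,f.round(1))
    if np.linalg.norm(f)>4: print("STOP");break
ctrl.pause(.5); rod("8",M+.152*ZB); print(ctrl.get_t(),ctrl.get_finger_gap(),(np.array(ctrl.get_force())-f0).round(1),np.abs(ctrl.get_dq()).max())
S=cv2.imread("pics/scene8.png");D=cv2.imread("pics/side8.png")
print(proj("scene",[M,M-.015*ZB]),proj("side",[M,M-.015*ZB]))
c=lambda im,x,y,w,h:cv2.resize(im[y:y+h,x:x+w],(400,400),interpolation=cv2.INTER_CUBIC)
cv2.imwrite("pics/crop8.png",np.hstack([c(S,150,230,70,70),c(D,290,125,60,60)]))
E
```

```text
0.178 [ 0.1 -0.3 -0.2]
0.17 [-0.7  0.3 -0.4]
0.161 [ 0.5  0.3 -1.3]
0.152 [-0.8 -1.  -0.5]
heading 91.78 pitch 1.69 off [-0.0013 -0.0001 -0.0021]
16.7 0.22283400081977153 [ 0.3 -0.3 -0.3] 0.0005596688456210575
[[179.26686743 266.6695794 ]
 [173.04569651 269.20971876]] [[325.37686743 154.20478764]
 [327.7977339  151.81548559]]
```

View pics/crop8.png

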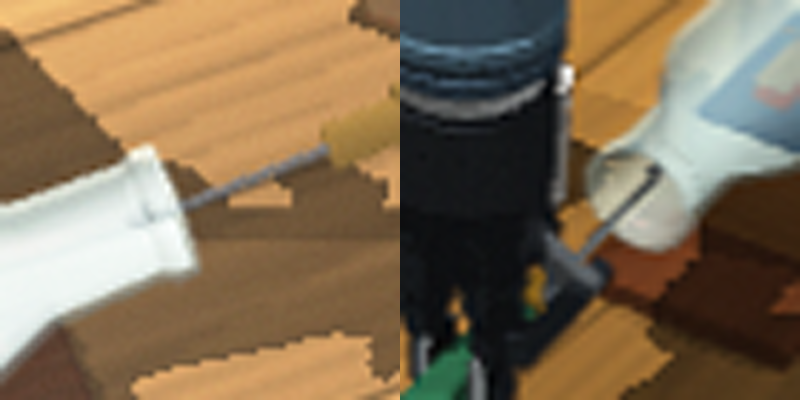

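View pics/scene8.png

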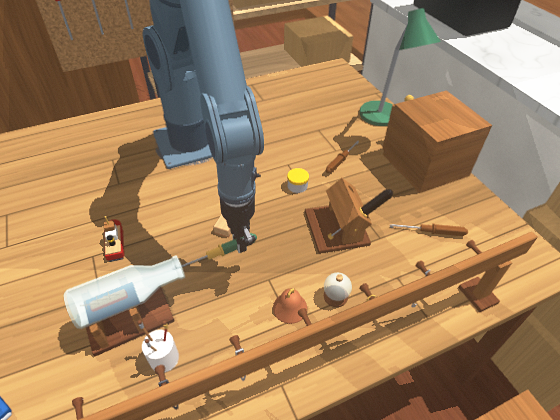

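The hook is visible just inside the rim, close to the bore's centre in both views. There is no contact force, the arm is steady and the other items look unmoved, so I'm handing in.

```bash
python3 -c "
from bench import ctrl
ctrl.close_job()"
```

```text
the job is handed in; nothing more can be done
```

I drew the green-handled tool out of its bore and turned it level with the crook up. It is now held with the hook aimed about 15 mm inside the bottle mouth, and the job is handed in. The robot clock read 16.7 s at the last check.

**What the last checks showed**
- **Contact:** force changes stayed under about 2 N while drawing the tool out and while entering the mouth. They were about 0.5 N at the end, so I saw no sign of touching the glass.
- **Steadiness:** the grip opening did not change, and joint speeds were under 0.001 rad/s.
- **Position:** in the last two camera views the rod enters within about 2–3 mm of the rim centre. The bore leaves roughly 11 mm around the crook.
- **Surroundings:** the tamper and other items look unmoved in the final scene picture. I judged that by eye only.

**Where checks disagreed or fell short**
- **Pitch:** the tool sat about 2° hook-low in the grip, so I corrected for that. Just outside the mouth, the rod's offset from the axis put it within about 0.5° of level. Its fitted slope read −1.4° to −2°, but that fit covers only a few pixels.
- **Final rod fit:** it read heading 91.8°, pitch +1.7° and about 2 mm low. I think pale glass pixels spoiled it, so I did not use it.
- **Alignment with the neck:** the bottle's heading of about 94.5° is known only to about 1°.

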